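# Press-test a board, then hold the fixture's sprung cover just under its balance point

## Task

Press the board in the test fixture: swing the toggle clamp's handle inwards, over centre, until the clamp locks down on the closed cover and leave it locked for about a second, then swing the handle all the way back out. Then raise the cover by its bar until it is past its balance point and the springs want to take it further, without letting it fly open to its stop, bring it back to just below the balance point, where it would fall shut by itself, and finish holding it still there by the bar so that I can look at the board. Leave the other things on the bench where they are.

Things in the scene. Friction and masses are not known exactly. Their poses are not given: they have to be found in the camera images.
- fixture: Circuit-board test fixture, fixed on the bench: grey base box 220 (x) x 190 (y) x 55 mm with a board nest, a hinged frame cover on top and a toggle clamp on a bracket at its -y side. Origin: centre of the base's underside, on the bench. x to the back (hinge side), front faces -x, y left, z up. Closed cover: x -97 to +80, y -87.5 to +87.5, top face z 89 mm.
- cover (a joint): Cover angle (rad): 0 closed, grows as the front edge rises, stop at 1.35. Cover and bar weigh 0.7 kg, counterbalanced by springs: balance point at 0.80 rad (46 degrees). Below it the cover falls shut by itself, above it the springs throw it open; hardly any friction, so it never stays alone. At the bar it takes 1.3 N from closed, under 1 N within 0.25 rad of balance.
- cover_hinge (a point): Point on the cover's hinge axis at mid width, at (88, 0, 84) mm in the fixture's frame; it does not move with the cover. The axis is parallel to the fixture's y.
- cover_bar: Steel grab bar of the cover: round, 12 mm thick, 116 mm long along the fixture's y, on two posts (90 mm clear between them), axis 40 mm above the cover's face, 13 mm behind its front edge. Origin: its middle. From the hinge it lies 172 mm forward and 45 mm up when closed, turning with the cover; height above the bench 129 mm closed, 223 at 0.64 rad, 239 at balance, 247 at 0.90 rad.
- clamp_arm (a joint): Angle of the toggle clamp's hold-down arm (rad): 0 fully open (arm standing up), grows as it comes down, about 1.34 when locked down on the cover. The handle drives it through the toggle links; hardly any friction. While locked the arm keeps the cover shut.
- clamp_grip (a point): Middle of the clamp handle's black grip, 33 mm below its outer end. Grip: flat-sided, 16 mm wide along the fixture's x, 21 mm deep, 72 mm long. It swings only in the fixture's plane x = -30 mm; (y, z) in mm there, and lean outwards in degrees: open (-243, 118) 74; then (-230, 142) 61; (-208, 167) 44; (-175, 185) 25; (-149, 192) 11; (-131, 193) 1; dead centre (-118, 191) -8; locked (-111, 190) -12.
- clamp_lock (a point): Fixed point of the fixture, at (-30, -110, 190) mm in its frame: clamp_grip is within 4 mm of it when the handle is against its locked stop. A few newtons move the handle; the arm's pad presses on the cover over the last 30 mm of the grip's way, hardest at dead centre, 7 mm before the stop. Past dead centre it stays locked by itself; its own weight keeps it open when open.
- clamp_pad: Rubber pad, 14 mm diameter, on the spindle at the end of the clamp's arm; presses on the cover's -y frame rail with about 7 N when locked.
- phone: Bystander: cracked smartphone lying flat, 148 x 72 x 8 mm. Origin: centre of the underside.
- screwdriver: Bystander: screwdriver lying flat, 170 mm long.
- driver_block: Bystander: orange block 60 x 44 x 30 mm with three precision drivers, 92 mm high. Origin: centre of the underside.
- tape_roll: Bystander: roll of tape lying flat, 72 mm diameter, 20 mm high. Origin: centre of the underside.
- screw_tray: Bystander: small divided tray 120 x 80 x 22 mm. Origin: centre of the underside.
- flux_bottle: Bystander: small white bottle, 28 mm diameter, 62 mm high, standing to the left of the fixture. Origin: centre of the underside.
- spare_board: Bystander: small circuit board 75 x 52 x 4 mm lying to the left of the fixture. Origin: centre of the underside.
- tweezers: Bystander: steel tweezers, 122 mm long, lying in front of the fixture. Origin: centre of the underside.

How it is judged:
By the outcome, as a careful person would: the job done as asked, in the order asked, and still so for the second after the job is handed in, while the arm keeps its last pose, push and grip.
It also fails if it takes over 64 s, if anything falls off the work surface, if the arm or the gripper's body presses on something with over 40 N, if the wrist force passes 120 N, or if a joint passes its speed limit or range.

## Robot

A 7-joint arm with a two-finger parallel gripper is mounted at the origin on the work surface. World frame = base frame: x ahead of the robot, y to its left, z up, the work surface at z = 0. Lengths are in mm, angles in rad, forces in N, time in s.
With the tool pointing down it reaches from about 400 to 925 mm from the base axis. Payload 5.6 kg.
Tool frame: the origin (TCP) lies midway between the tips of the shut fingers; the grasp point (between the pads) lies 19 mm behind it (grip_point_offset is the distance from the TCP to the grasp point, in mm); x points along the fingers, y is the direction in which the jaws open and shut, and the axes are right-handed (so a half turn about x gives the same grasp; the last joint's range is limited). The gripper opens to 85 mm and grips with 20 to 120 N. Pads are 22 mm wide; open, the fingers measure 114 mm over their backs; the gripper's body (76 mm by 85 mm) begins 54 mm behind the grasp point. The pads swing forward as they close: fully open they stand 13 mm farther back than shut.
Start: joints at [-1.265, 0.468, -0.012, 1.603, 0.006, 1.071, -0.056], TCP at [222.191, 610.851, 231.29] pointing down, gripper open.
Joint ranges: [-2.53, 2.53], [-0.31, 2.02], [-1.57, 1.55], [0.28, 2.44], [-1.29, 4.43], [0.15, 1.84], [-2.92, 2.92]. Speed limits (rad/s): [2.57, 2.57, 3.14, 3.14, 3.14, 3.14, 3.14].

## Interface

Orientations are given as a unit quaternion [x, y, z, w].
In Python, from cell import state, camera, camera_info, sign_off, look_for, tip_of, grip_point_offset gives the robot as it stands.
- The arm moves only by the shell command python3 -m pendant 'ROWS'. ROWS is JSON, a list of rows, each an object with "rotation": the turn, a rotation vector about the tool's x, y, z in rad, a list of three; "linear": the shift along the tool's x, y, z in cm, a list of three; "jaw": the finger opening in cm, from 0 to 8.54. In form: [{"rotation": [rx, ry, rz], "linear": [x, y, z], "jaw": jaw}, ...]. A call has 1 to 12 rows; each row shifts and turns the commanded pose from where the row before left it, along the tool's axes as they then stand; what a row does not reach is not made up. A row lasts 1/8 s, in which the tool goes at most 62.5 mm and 10.7 degrees, less where a joint would pass 70% of its speed; a pose out of reach is approached as far as the arm can. A call is refused whole if a number of a shift passes 6.25 or a number of a turn 0.188, either way. A call with a gripper value outside its range is refused whole. The fingers move at their own pace and stop on an object; the grip force is fixed at half the most. Time passes only in rows, so rows that do not move let the fingers close. It gives the time, the measured TCP pose, the force and the opening at its end, in the units of the state.
- state(): the state, without advancing time (a new reading comes with each control period).
- camera(name): name is "scene" or "top"; returns the picture (384x512x3 uint8, red, green, blue); there is no depth.
- camera_info(name): a dict with "K" (3x3 intrinsics, pixels), "origin" and "attitude" of the camera in the world. Camera axes: x right, y up, looking along -z (the intrinsics and any distortion apply to the point x, -y, -z); pixel columns grow to the right and rows downward; lengths in mm; the calibration is good to about 2 mm. A picture is of the moment at which its call begins. camera_info takes no time and is no camera call.
- sign_off(): hands the job in, once; it reports no verdict.
Trained networks look in the newest picture that a camera, given by its name, has taken for a name from the list of things; names that differ only in an ending like _2 or _b are one class to them, and where a whole thing is asked for, a point or a joint stands for the part that bears it (a point fixed in the world has none). Each returns a list of dicts, best first, with "score" (0 to 1); they miss things now and then, are a little off and sometimes report something else, mostly with a low value. They report only what shows in the picture. A call takes as long as a camera call.
- look_for(camera, query): "box" ([left, top, width, height] in pixels, round what is visible of it).
- tip_of(camera, query): "xy" ([column, row] in pixels: a listed point, or the origin of a listed thing).
The state is a dict: "clock": time; "qpos": joint angles; "joint_vel": joint speeds; "tau": joint torques, N m; "tool_pos": TCP position; "tcp_rot": TCP orientation; "force": force on the tool from outside, world axes, zero at the start; "wrist_torque": the same for the moment, N m; "opening": finger opening in mm.
Only numpy, scipy, OpenCV 4.12 (cv2) and the standard library are available. Lean on these libraries where they do the work, as an engineer would, in place of code of your own. Each camera call takes 0.05 s, during which the arm holds its last target.

## Working session

There is one attempt and no reset: what is moved stays moved. The work goes in short steps, Python scripts to look and compute and a shell command to move; the robot and the scene stay as the last step left them, time stands still between calls to the robot, and variables do not carry over. Pictures are saved under pics/ and viewed, and the job is handed in when it is done.

```bash
mkdir -p pics; ls; python3 - <<'E'
from cell import *
import cv2,json
s=state();print(s)
for n in("scene","top"):
    cv2.imwrite(f"pics/{n}0.png",cv2.cvtColor(camera(n),cv2.COLOR_RGB2BGR))
    i=camera_info(n);print(n,i)
    for q in("fixture","cover_hinge","cover_bar","clamp_grip","clamp_lock","clamp_pad"):
        print(q,[(round(d["score"],2),[round(v) for v in d["xy"]]) for d in tip_of(n,q)[:2]])
print(grip_point_offset)
E
```

```text
pics
{'clock': 0.0, 'qpos': array([-1.26497323,  0.46841166, -0.01161226,  1.60364567,  0.00597896,
        1.07140781, -0.05626982]), 'joint_vel': array([-2.09289854e-04, -1.61555991e-04, -1.03017878e-03,  6.18007079e-05,
        3.40226284e-04,  1.09847716e-04,  4.35896397e-04]), 'tau': array([ 8.21072899e-04, -5.32398784e+01,  2.17424473e-02, -2.51296180e+01,
        1.13905175e-02,  7.66932615e-03,  3.21441757e-05]), 'tool_pos': array([222.02264168, 610.29396412, 230.30682917]), 'tcp_rot': array([ 0.12207026,  0.69645292, -0.1233608 ,  0.69630044]), 'force': array([-0.34097049, -0.33544054, -0.38871546]), 'wrist_torque': array([-0.02673221,  0.00922941, -0.04640252]), 'opening': 85.26412469116993}
scene {'K': array([[422.46593754,   0.        , 258.84603537],
       [  0.        , 422.46593754, 192.67346651],
       [  0.        ,   0.        ,   1.        ]]), 'origin': array([1122.10958036,  198.62842138, 1108.08003049]), 'attitude': array([0.17342156, 0.22891886, 0.76826159, 0.57209724])}
fixture [(0.77, [278, 247]), (0.21, [281, 265])]
cover_hinge [(0.79, [283, 264])]
cover_bar []
clamp_grip [(0.8, [192, 217])]
clamp_lock [(0.82, [241, 204]), (0.36, [192, 215])]
clamp_pad [(0.55, [230, 210])]
top {'K': array([[368.27811285,   0.        , 253.76266496],
       [  0.        , 368.27811285, 189.02695701],
       [  0.        ,   0.        ,   1.        ]]), 'origin': array([ 443.05546637,   22.40182607, 1170.9668235 ]), 'attitude': array([-0.02354785,  0.02453385,  0.71709117, -0.69614929])}
fixture [(0.78, [227, 170])]
cover_hinge [(0.69, [218, 140])]
cover_bar []
clamp_grip [(0.52, [306, 148])]
clamp_lock [(0.84, [263, 159])]
clamp_pad []
18.700000000000003
```

View pics/scene0.png

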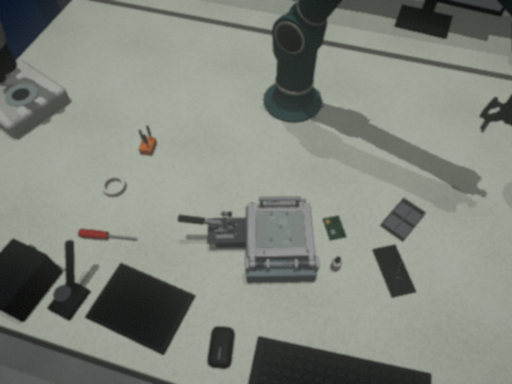

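View pics/top0.png

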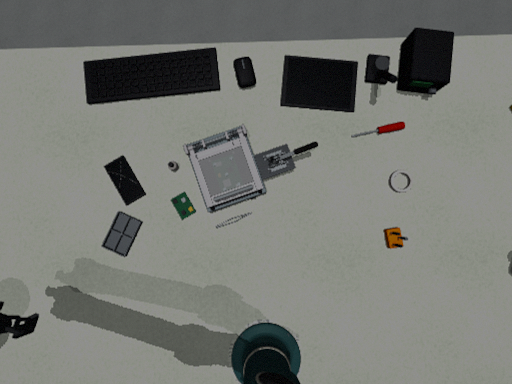

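```bash
cat > h.py <<'E'
import numpy as np
from cell import *
from scipy.spatial.transform import Rotation as R
from scipy.optimize import least_squares
def proj(n,P):
    i=camera_info(n);p=R.from_quat(i["attitude"]).inv().apply(np.atleast_2d(P)-i["origin"])
    q=p*[1,-1,-1];u=q@np.array(i["K"]).T;return u[:,:2]/u[:,2:]
def fx(pose,P): return R.from_euler("z",pose[2]).apply(np.atleast_2d(P))+[pose[0],pose[1],0]
E
python3 - <<'E'
from h import *
import cv2
obs=[("scene",(0,0,0),(278,247)),("scene",(88,0,84),(283,264)),("scene",(-30,-243,118),(192,217)),("scene",(-30,-110,190),(241,204)),
("top",(0,0,0),(227,170)),("top",(88,0,84),(218,140)),("top",(-30,-243,118),(306,148)),("top",(-30,-110,190),(263,159))]
f=lambda p:np.concatenate([(proj(n,fx(p,P))-np.array(z)).ravel() for n,P,z in obs])
b=min((least_squares(f,[550,100,a],loss="soft_l1") for a in(-.5,0,.5)),key=lambda r:r.cost)
print(b.x,b.cost);print(f(b.x).reshape(-1,2).round(1))
pts=[(-97,-87.5,89),(-97,87.5,89),(80,-87.5,89),(80,87.5,89),(-84,-58,135),(-84,58,135),(-30,-243,118),(-110,-95,55),(-110,95,55),(110,95,55),(110,-95,55),(-110,95,0),(110,95,0)]
for n,(x0,y0,w,h) in {"scene":(165,170,170,127),"top":(160,100,180,135)}.items():
    im=cv2.cvtColor(camera(n),cv2.COLOR_RGB2BGR)[y0:y0+h,x0:x0+w];im=cv2.resize(im,(w*4,h*4),interpolation=2)
    cv2.imwrite(f"pics/{n}_raw.png",im)
    for u,P in zip(proj(n,fx(b.x,pts)),pts): cv2.circle(im,tuple(int(v) for v in ((u-[x0,y0]+.5)*4)),3,(0,0,255) if P[2]>60 else (0,255,0),1)
    cv2.imwrite(f"pics/{n}_fit.png",im)
E
```

```text
[5.85106064e+02 1.06574411e+02 2.93941603e-01] 6.518083359289461
[[ 1.5  0.3]
 [-0.9 -0.4]
 [-0.9  1. ]
 [-1.5 -0.1]
 [-1.   0.4]
 [-3.3 -0.7]
 [ 0.1  0.7]
 [ 0.1  0.6]]
```

View pics/scene_fit.png

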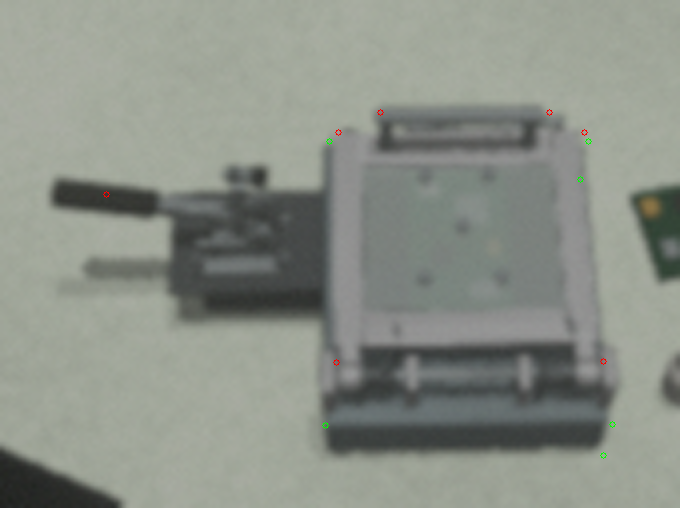

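View pics/top_fit.png

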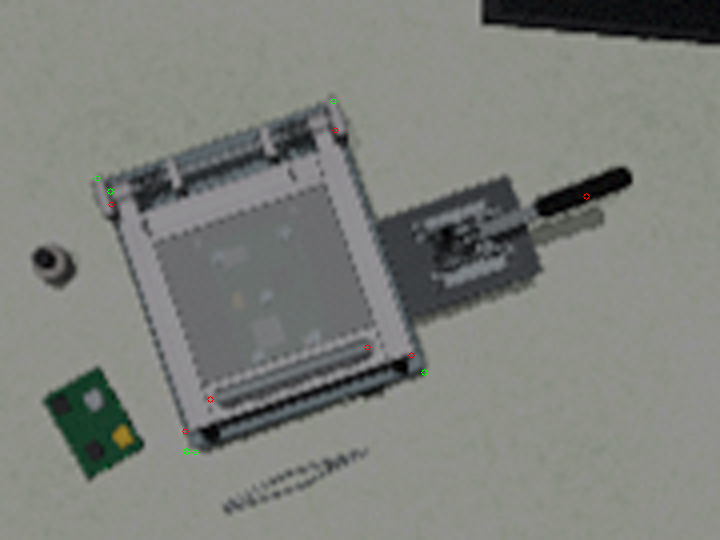

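View pics/top_raw.png

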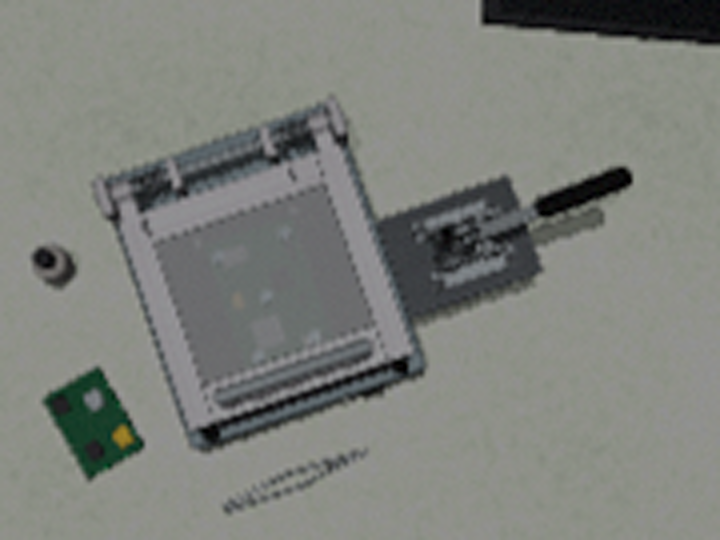

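```bash
python3 - <<'E'
from h import *
obs=[("scene",(88,0,84),(283,264)),("scene",(-30,-110,190),(241,204)),
("top",(0,0,0),(227,170)),("top",(-30,-110,190),(263,159))]
S=[((-97,-87.5,89),(337,131)),((-97,87.5,89),(585,132)),((-30,-210,115),(158,203)),((-110,-95,55),(326,142)),]
T=[((-84,-58,129),(374,347)),((-84,58,129),(212,398)),((-97,87.5,89),(189,431)),((80,87.5,89),(114,202)),((-97,-87.5,89),(411,352)),((110,-95,55),(333,99)),((-110,-95,55),(424,371)),((-110,95,55),(192,449)),((-30,-243,118),(590,192))]
obs=[o for o in obs]+[("scene",P,(u/4-.5+165,v/4-.5+170)) for P,(u,v) in S if P[1]!=-210]+[("top",P,(u/4-.5+160,v/4-.5+100)) for P,(u,v) in T]
f=lambda p:np.concatenate([(proj(n,fx(p,P))-np.array(z)).ravel() for n,P,z in obs])
b=least_squares(f,[585,106,.294],loss="soft_l1")
print(b.x,b.cost);print(f(b.x).reshape(-1,2).round(1).tolist())
i=lambda P:fx(b.x,P).round(0)
for y,z in[(-243,118),(-230,142),(-208,167),(-175,185),(-149,192),(-131,193),(-118,191),(-111,190)]: print(y,z,i((-30,y,z)))
print("bar",i((-84,0,129)))
for n in("scene","top"):
    for q in("phone","screwdriver","driver_block","tape_roll","screw_tray","flux_bottle","spare_board","tweezers"): pass
E
```

```text
[5.86062311e+02 1.05807452e+02 2.98858650e-01] 4.946433680125507
[[-1.1, -0.2], [-1.9, 0.3], [-0.8, 0.1], [0.4, 0.0], [-0.1, 0.7], [-0.7, 0.1], [0.2, 0.3], [-1.4, -0.3], [0.3, 0.2], [-0.5, -0.1], [-0.6, 0.6], [0.4, 0.5], [0.1, 0.1], [0.6, -0.3], [-0.8, 0.5], [-0.7, 0.5]]
-243 118 [[ 629. -135.  118.]]
-230 142 [[ 625. -123.  142.]]
-208 167 [[ 619. -102.  167.]]
-175 185 [[609. -70. 185.]]
-149 192 [[601. -45. 192.]]
-131 193 [[596. -28. 193.]]
-118 191 [[592. -16. 191.]]
-111 190 [[590.  -9. 190.]]
bar [[506.  81. 129.]]
```

```bash
cat >> h.py <<'E'
POSE=[586,106,.297]
c,s_=np.cos(POSE[2]),np.sin(POSE[2])
X=np.array([c,s_,0]);Y=np.array([-s_,c,0])
def goal(sign=1):
    x=np.array([0,0,-1.]);y=sign*X;return R.from_matrix(np.c_[x,y,np.cross(x,y)])
def rel(grasp_f,sign=1,off=19):
    "needed shift (cm, tool axes) and rotvec to put grasp point at fixture-frame point"
    st=state();r=R.from_quat(st["tcp_rot"]);t=fx(POSE,grasp_f)[0]-[0,0,off]
    print("t%.2f"%st["clock"],"tcp",st["tool_pos"].round(1),"open %.1f"%st["opening"],"F",st["force"].round(1),
     "\n target",t.round(1),"shift_cm",(r.inv().apply(t-st["tool_pos"])/10).round(2),"turn",(r.inv()*goal(sign)).as_rotvec().round(3))
    p=np.linalg.solve(np.c_[X,Y,[0,0,1]],st["tool_pos"]+[0,0,off]-[POSE[0],POSE[1],0]);print(" grasp in fixture",p.round(1))
def cover(a): return np.array([88-172*np.cos(a)+45*np.sin(a),0,84+172*np.sin(a)+45*np.cos(a)])
E
python3 - <<'E'
from h import *
rel((-30,-243,118),1);rel((-30,-243,118),-1)
r=R.from_quat(state()["tcp_rot"]);print(r.as_matrix().round(2))
E
```

```text
t0.80 tcp [222.2 610.9 231.3] open 85.2 F [ 0.2  0.6 -0.8] 
 target [ 628.4 -135.1   99. ] shift_cm [ 13.23 -56.22  63.68] turn [ 0.925 -0.    -0.   ]
 grasp in fixture [-200.1  589.2  250.3]
t0.80 tcp [222.2 610.9 231.3] open 85.2 F [ 0.2  0.6 -0.8] 
 target [ 628.4 -135.1   99. ] shift_cm [ 13.23 -56.22  63.68] turn [-2.217  0.    -0.   ]
 grasp in fixture [-200.1  589.2  250.3]
[[ 0.    0.34  0.94]
 [ 0.    0.94 -0.34]
 [-1.    0.    0.  ]]
```

```bash
python3 -m pendant '[{"rotation":[0.185,0,0],"linear":[-2,0,0],"jaw":8.5},{"rotation":[0.185,0,0],"linear":[-2,0,0],"jaw":8.5},{"rotation":[0.185,0,0],"linear":[-2,0,0],"jaw":8.5},{"rotation":[0.185,0,0],"linear":[-2,0,0],"jaw":8.5},{"rotation":[0.185,0,0],"linear":[-2,0,0],"jaw":8.5},{"rotation":[0,0,0],"linear":[0,1,5],"jaw":8.5},{"rotation":[0,0,0],"linear":[0,1,5],"jaw":8.5},{"rotation":[0,0,0],"linear":[0,1,5],"jaw":8.5},{"rotation":[0,0,0],"linear":[0,1,5],"jaw":8.5},{"rotation":[0,0,0],"linear":[0,1,5],"jaw":8.5},{"rotation":[0,0,0],"linear":[0,1,5],"jaw":8.5},{"rotation":[0,0,0],"linear":[0,1,5],"jaw":8.5}]'; python3 -c "
from h import *
rel((-30,-243,118));print(state()['qpos'].round(2))"
```

```text
clock: 2.3
tool_pos: [392.2, 295.1, 331.6]
tcp_rot: [0.421, 0.569, -0.42, 0.568]
force: [-0.2, 0.6, -0.7]
opening: 84.9
t2.30 tcp [392.2 295.1 331.6] open 84.9 F [-0.2  0.6 -0.7] 
 target [ 628.4 -135.1   99. ] shift_cm [23.24  9.98 48.07] turn [ 0.    -0.001 -0.001]
 grasp in fixture [-130.   237.6  350.6]
[-1.04  0.09  0.36  1.88 -0.03  1.18 -0.38]
```

```bash
python3 -m pendant '[{"rotation":[0,0,0],"linear":[0,1,4.8],"jaw":8.5},{"rotation":[0,0,0],"linear":[0,1,4.8],"jaw":8.5},{"rotation":[0,0,0],"linear":[0,1,4.8],"jaw":8.5},{"rotation":[0,0,0],"linear":[0,1,4.8],"jaw":8.5},{"rotation":[0,0,0],"linear":[0,1,4.8],"jaw":8.5},{"rotation":[0,0,0],"linear":[0,1,4.8],"jaw":8.5},{"rotation":[0,0,0],"linear":[0,1,4.8],"jaw":8},{"rotation":[0,0,0],"linear":[0,1,4.8],"jaw":7},{"rotation":[0,0,0],"linear":[0,1,4.8],"jaw":5},{"rotation":[0,0,0],"linear":[2,1,4.8],"jaw":5},{"rotation":[0,0,0],"linear":[4,0,0],"jaw":5},{"rotation":[0,0,0],"linear":[4,0,0],"jaw":5}]'; python3 -c "
from h import *
import cv2
rel((-30,-243,118));print(state()['qpos'].round(2))
for n in('scene','top'):
    im=camera(n)
    x0,y0,w,h=dict(scene=(120,130,200,150),top=(210,80,180,135))[n]
    cv2.imwrite('pics/a_%s.png'%n,cv2.resize(cv2.cvtColor(im,4)[y0:y0+h,x0:x0+w],None,fx=4,fy=4))
"
```

```text
clock: 3.8
tool_pos: [627.8, -133.9, 230.2]
tcp_rot: [0.421, 0.568, -0.421, 0.568]
force: [0.6, 0.7, -0.5]
opening: 50.0
t3.80 tcp [ 627.8 -133.9  230.2] open 50.0 F [ 0.6  0.7 -0.5] 
 target [ 628.4 -135.1   99. ] shift_cm [13.12  0.02  0.13] turn [-0.001  0.    -0.001]
 grasp in fixture [ -30.3 -241.7  249.2]
[-0.3   0.51  0.64  1.66 -0.33  1.09  0.73]
```

View pics/a_scene.png

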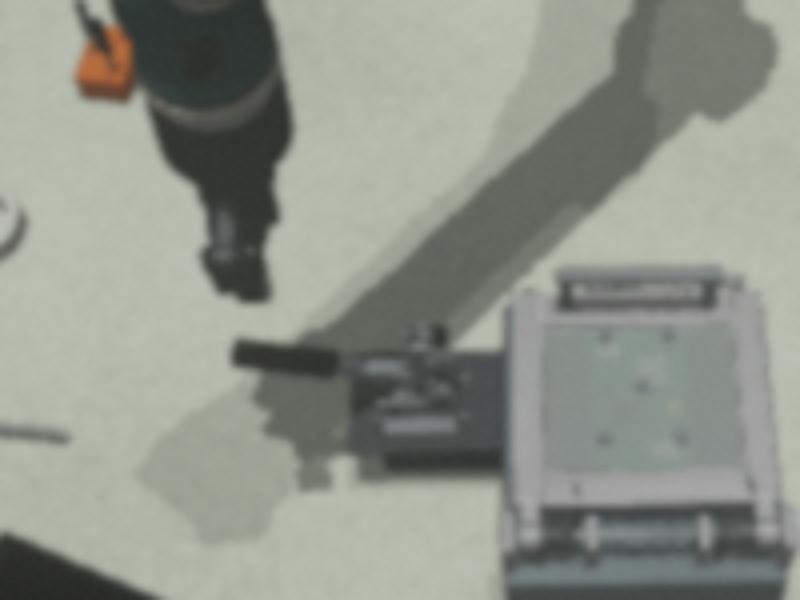

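View pics/a_top.png

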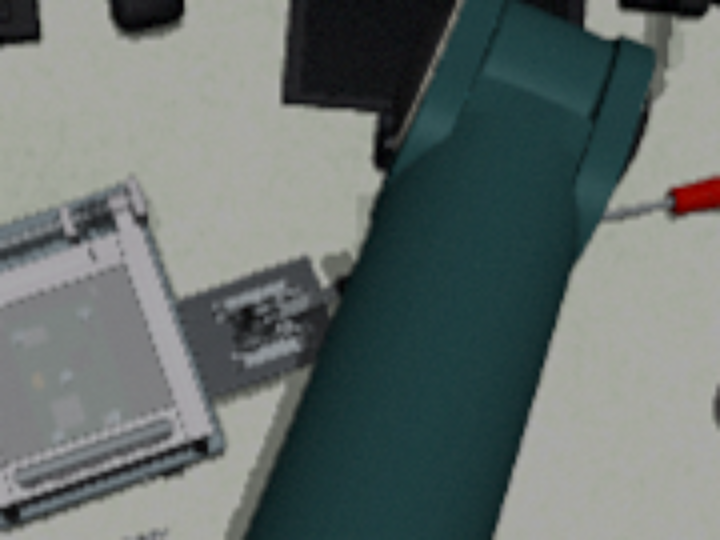

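```bash
python3 -m pendant '[{"rotation":[0,0,0],"linear":[4,0,0],"jaw":5},{"rotation":[0,0,0],"linear":[4,0,0.1],"jaw":5},{"rotation":[0,0,0],"linear":[3,0,0],"jaw":5},{"rotation":[0,0,0],"linear":[2,0,0],"jaw":5},{"rotation":[0,0,0],"linear":[0,0,0],"jaw":5}]'; python3 -c "
from h import *
import cv2
rel((-30,-243,118))
for n in('scene',):
    im=camera(n)
    x0,y0,w,h=dict(scene=(120,130,200,150),top=(210,80,180,135))[n]
    cv2.imwrite('pics/b_%s.png'%n,cv2.resize(cv2.cvtColor(im,4)[y0:y0+h,x0:x0+w],None,fx=4,fy=4))
"
```

```text
clock: 4.53
tool_pos: [627.8, -133.8, 101.1]
tcp_rot: [0.42, 0.569, -0.421, 0.568]
force: [-0.1, 0.4, 0.8]
opening: 49.6
t4.53 tcp [ 627.8 -133.8  101.1] open 49.6 F [-0.1  0.4  0.8] 
 target [ 628.4 -135.1   99. ] shift_cm [0.21 0.02 0.15] turn [ 0.    -0.001  0.001]
 grasp in fixture [ -30.2 -241.5  120.1]
```

View pics/b_scene.png

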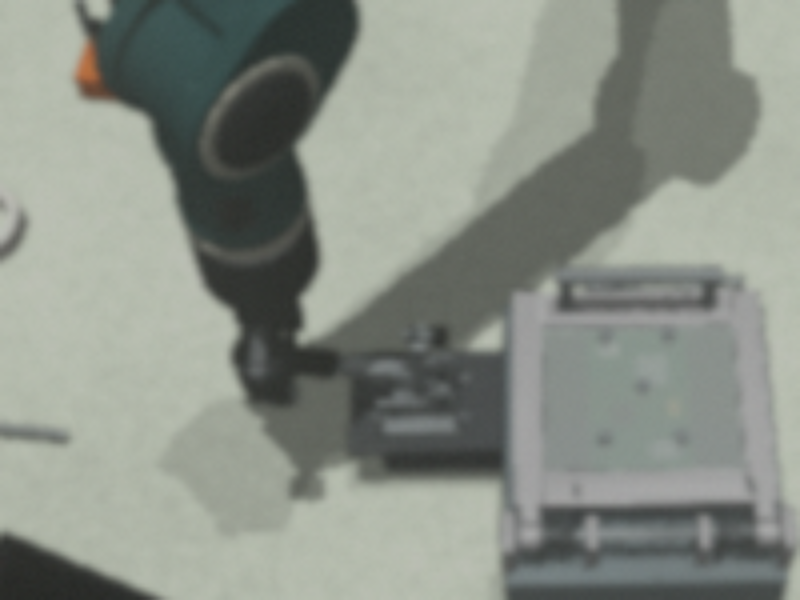

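The fingers stand around the grip at (270,370 in the crop). Closing.

```bash
python3 -m pendant '[{"rotation":[0,0,0],"linear":[0.2,0,0],"jaw":3},{"rotation":[0,0,0],"linear":[0,0,0],"jaw":1},{"rotation":[0,0,0],"linear":[0,0,0],"jaw":1},{"rotation":[0,0,0],"linear":[0,0,0],"jaw":1},{"rotation":[0,0,0],"linear":[0,0,0],"jaw":1}]'; python3 -c "
from h import *
rel((-30,-243,118))"
```

```text
clock: 5.2
tool_pos: [629.7, -134.1, 100.4]
tcp_rot: [0.421, 0.567, -0.42, 0.57]
force: [6.2, -1.2, 3.0]
opening: 14.9
t5.20 tcp [ 629.7 -134.1  100.4] open 14.9 F [ 6.2 -1.2  3. ] 
 target [ 628.4 -135.1   99. ] shift_cm [ 0.14 -0.15  0.06] turn [-0.     0.001 -0.004]
 grasp in fixture [ -28.5 -242.4  119.4]
```

```bash
python3 -m pendant '[{"rotation":[0,0,0],"linear":[-0.6,0,-0.25],"jaw":1},{"rotation":[0,0,0],"linear":[-0.6,0,-0.3],"jaw":1},{"rotation":[0,0,0],"linear":[-0.6,0,-0.35],"jaw":1},{"rotation":[0,0,0],"linear":[-0.6,0,-0.4],"jaw":1}]'; python3 -c "
from h import *
rel((-30,-230,142))"
```

```text
clock: 5.7
tool_pos: [625.7, -121.6, 123.4]
tcp_rot: [0.421, 0.567, -0.42, 0.57]
force: [7.3, 0.1, -5.5]
opening: 14.9
t5.70 tcp [ 625.7 -121.6  123.4] open 14.9 F [ 7.3  0.1 -5.5] 
 target [ 624.6 -122.7  123. ] shift_cm [ 0.04 -0.14  0.07] turn [-0.     0.002 -0.003]
 grasp in fixture [ -28.6 -229.3  142.4]
```

```bash
python3 -m pendant '[{"rotation":[0,0,0],"linear":[-0.68,0,-0.45],"jaw":1},{"rotation":[0,0,0],"linear":[-0.64,0,-0.5],"jaw":1},{"rotation":[0,0,0],"linear":[-0.6,0,-0.57],"jaw":1},{"rotation":[0,0,0],"linear":[-0.55,0,-0.63],"jaw":1},{"rotation":[0,0,0],"linear":[-0.55,0,-0.75],"jaw":1},{"rotation":[0,0,0],"linear":[-0.48,0,-0.8],"jaw":1},{"rotation":[0,0,0],"linear":[-0.42,0,-0.85],"jaw":1},{"rotation":[0,0,0],"linear":[-0.35,0,-0.9],"jaw":1}]'; python3 -c "
from h import *
rel((-30,-175,185))"
```

```text
clock: 6.7
tool_pos: [609.5, -69.5, 165.6]
tcp_rot: [0.421, 0.567, -0.42, 0.57]
force: [9.0, 0.5, -8.7]
opening: 15.0
t6.70 tcp [609.5 -69.5 165.6] open 15.0 F [ 9.   0.5 -8.7] 
 target [608.5 -70.1 166. ] shift_cm [-0.04 -0.11  0.04] turn [ 0.     0.003 -0.003]
 grasp in fixture [ -28.9 -174.6  184.6]
```

Tracking well. On to (-149,192), (-131,193), dead centre and the stop.

```bash
python3 -m pendant '[{"rotation":[0,0,0],"linear":[-0.33,0,-0.85],"jaw":1},{"rotation":[0,0,0],"linear":[-0.25,0,-0.85],"jaw":1},{"rotation":[0,0,0],"linear":[-0.16,0,-0.85],"jaw":1},{"rotation":[0,0,0],"linear":[-0.08,0,-0.9],"jaw":1},{"rotation":[0,0,0],"linear":[-0.02,0,-0.9],"jaw":1},{"rotation":[0,0,0],"linear":[0.08,0,-0.65],"jaw":1},{"rotation":[0,0,0],"linear":[0.12,0,-0.65],"jaw":1}]'; python3 -c "
from h import *
rel((-30,-118,191))"
```

```text
clock: 7.58
tool_pos: [593.7, -18.0, 173.2]
tcp_rot: [0.421, 0.566, -0.421, 0.571]
force: [6.7, -4.5, 2.5]
opening: 14.9
t7.58 tcp [593.7 -18.  173.2] open 14.9 F [ 6.7 -4.5  2.5] 
 target [591.8 -15.6 172. ] shift_cm [ 0.12 -0.11 -0.29] turn [-0.001  0.006 -0.004]
 grasp in fixture [ -28.9 -120.9  192.2]
```

```bash
python3 -m pendant '[{"rotation":[0,0,0],"linear":[0.08,0,-0.4],"jaw":1},{"rotation":[0,0,0],"linear":[0.08,0,-0.4],"jaw":1},{"rotation":[0,0,0],"linear":[0.05,0,-0.3],"jaw":1},{"rotation":[0,0,0],"linear":[0,0,0],"jaw":1}]'; python3 -c "
from h import *
rel((-30,-111,190));print(state()['wrist_torque'])"
```

```text
clock: 8.07
tool_pos: [590.5, -7.6, 171.5]
tcp_rot: [0.421, 0.566, -0.421, 0.571]
force: [5.4, -4.5, 2.0]
opening: 15.2
t8.07 tcp [590.5  -7.6 171.5] open 15.2 F [ 5.4 -4.5  2. ] 
 target [589.8  -8.9 171. ] shift_cm [ 0.05 -0.11  0.11] turn [-0.001  0.005 -0.004]
 grasp in fixture [ -28.9 -109.9  190.5]
[-1.19301405 -1.55562817  0.05834854]
```

```bash
python3 -m pendant '[{"rotation":[0,0,0],"linear":[0,0,-0.2],"jaw":1},{"rotation":[0,0,0],"linear":[0,0,-0.2],"jaw":1},{"rotation":[0,0,0],"linear":[0,0,0],"jaw":1}]'; python3 -c "
from h import *
rel((-30,-111,190));print(state()['wrist_torque'])"
```

```text
clock: 8.45
tool_pos: [589.2, -3.9, 170.8]
tcp_rot: [0.421, 0.566, -0.421, 0.571]
force: [7.6, -3.8, -3.1]
opening: 14.6
t8.45 tcp [589.2  -3.9 170.8] open 14.6 F [ 7.6 -3.8 -3.1] 
 target [589.8  -8.9 171. ] shift_cm [-0.02 -0.09  0.5 ] turn [-0.001  0.006 -0.004]
 grasp in fixture [ -29.1 -106.   189.8]
[-1.2539487  -1.84678009  0.07654648]
```

```bash
python3 -m pendant '[{"rotation":[0,0,0],"linear":[0,0,-0.2],"jaw":1},{"rotation":[0,0,0],"linear":[0,0,0],"jaw":1}]'; python3 -c "
from h import *
import cv2
rel((-30,-111,190));print(state()['wrist_torque'])
for n in('scene','top'):
    im=camera(n)
    x0,y0,w,h=dict(scene=(180,130,160,120),top=(210,80,180,135))[n]
    cv2.imwrite('pics/c_%s.png'%n,cv2.resize(cv2.cvtColor(im,4)[y0:y0+h,x0:x0+w],None,fx=4,fy=4))
"
```

```text
clock: 8.7
tool_pos: [588.4, -1.7, 170.3]
tcp_rot: [0.421, 0.566, -0.421, 0.57]
force: [7.4, -4.2, -7.5]
opening: 15.0
t8.70 tcp [588.4  -1.7 170.3] open 15.0 F [ 7.4 -4.2 -7.5] 
 target [589.8  -8.9 171. ] shift_cm [-0.06 -0.08  0.73] turn [-0.001  0.005 -0.003]
 grasp in fixture [ -29.2 -103.7  189.3]
[-1.14597176 -1.99487697  0.09009294]
```

View pics/c_scene.png

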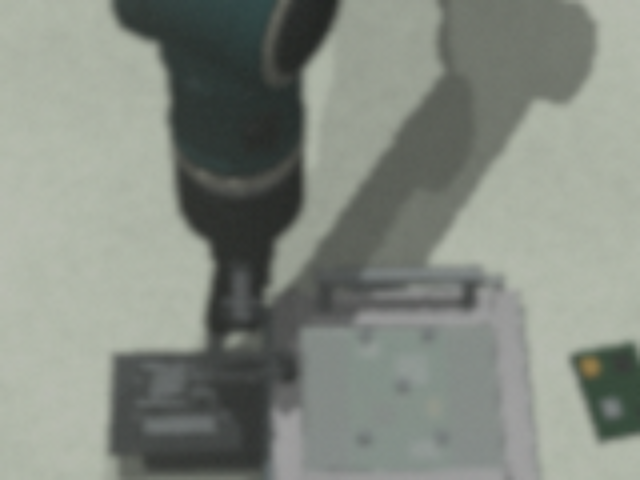

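```bash
python3 -m pendant '[{"rotation":[0,0,0],"linear":[0,0,0],"jaw":5},{"rotation":[0,0,0],"linear":[0,0,0],"jaw":5},{"rotation":[0,0,0],"linear":[0,0,0],"jaw":5},{"rotation":[0,0,0],"linear":[-4,0,0],"jaw":5},{"rotation":[0,0,0],"linear":[-5,0,0],"jaw":5},{"rotation":[0,0,0],"linear":[-5,0,3],"jaw":5},{"rotation":[0,0,0],"linear":[-2,0,6],"jaw":5},{"rotation":[0,0,0],"linear":[0,0,6],"jaw":5},{"rotation":[0,0,0],"linear":[0,0,6],"jaw":5}]'; python3 -c "
from h import *
import cv2
rel((-30,-111,190))
for n in('scene','top'):
    im=camera(n)
    for q in('clamp_grip','clamp_lock','clamp_pad','clamp_arm'): print(n,q,[(round(d['score'],2),d['xy']) for d in tip_of(n,q)[:2]])
    print(proj(n,fx(POSE,[(-30,-111,190),(-30,-118,191),(-30,-131,193)])).round(1).tolist())
    x0,y0,w,h=dict(scene=(180,130,160,120),top=(210,80,180,135))[n]
    cv2.imwrite('pics/d_%s.png'%n,cv2.resize(cv2.cvtColor(im,4)[y0:y0+h,x0:x0+w],None,fx=4,fy=4))
"
```

```text
clock: 9.93
tool_pos: [648.3, -200.4, 330.6]
tcp_rot: [0.421, 0.569, -0.42, 0.569]
force: [0.2, -0.2, 0.1]
opening: 49.8
t9.93 tcp [ 648.3 -200.4  330.6] open 49.8 F [ 0.2 -0.2  0.1] 
 target [589.8  -8.9 171. ] shift_cm [ 1.597e+01  2.000e-02 -2.001e+01] turn [ 0.001 -0.001 -0.001]
 grasp in fixture [ -30.1 -311.2  349.6]
scene clamp_grip [(0.49, [239.9, 203.7])]
scene clamp_lock [(0.96, [240.5, 202.7])]
scene clamp_pad []Traceback (most recent call last):
  File "<string>", line 7, in <module>
    for q in('clamp_grip','clamp_lock','clamp_pad','clamp_arm'): print(n,q,[(round(d['score'],2),d['xy']) for d in tip_of(n,q)[:2]])
                                                                                                                   ~~~~~~^^^^^
ValueError: it knows: clamp_grip, clamp_lock, clamp_pad, cover_bar, cover_hinge, driver_block, fixture, flux_bottle, phone, screw_tray, screwdriver, spare_board, tape_roll, tweezers
```

```bash
python3 -c "
from h import *
import cv2
for n in('scene','top'):
    im=camera(n)
    for q in('clamp_grip','clamp_lock','clamp_pad'): print(n,q,[(round(d['score'],2),d['xy']) for d in tip_of(n,q)[:2]])
    print(proj(n,fx(POSE,[(-30,-111,190),(-30,-118,191),(-30,-131,193)])).round(1).tolist())
    x0,y0,w,h=dict(scene=(180,130,160,120),top=(210,80,180,135))[n]
    cv2.imwrite('pics/d_%s.png'%n,cv2.resize(cv2.cvtColor(im,4)[y0:y0+h,x0:x0+w],None,fx=4,fy=4))
"
```

```text
scene clamp_grip [(0.74, [238.3, 204.7])]
scene clamp_lock [(0.65, [241.6, 205.9])]
scene clamp_pad []
[[238.8, 204.2], [236.0, 204.0], [230.9, 203.6]]
top clamp_grip [(0.58, [265.0, 162.3])]
top clamp_lock [(0.92, [264.0, 156.1])]
top clamp_pad []
[[263.7, 159.0], [266.1, 158.1], [270.8, 156.5]]
```

View pics/d_scene.png

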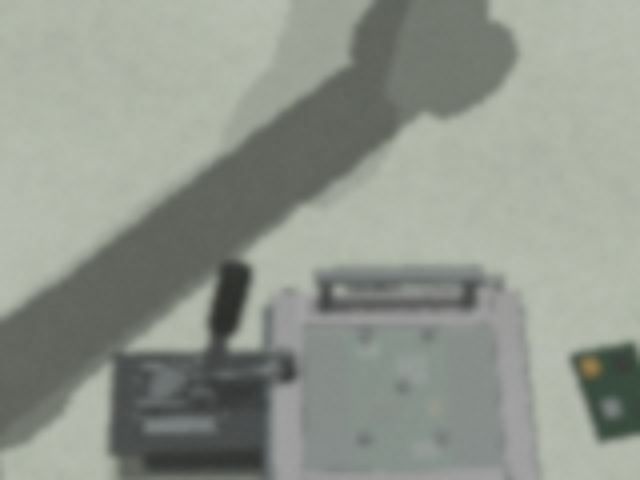

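View pics/d_top.png

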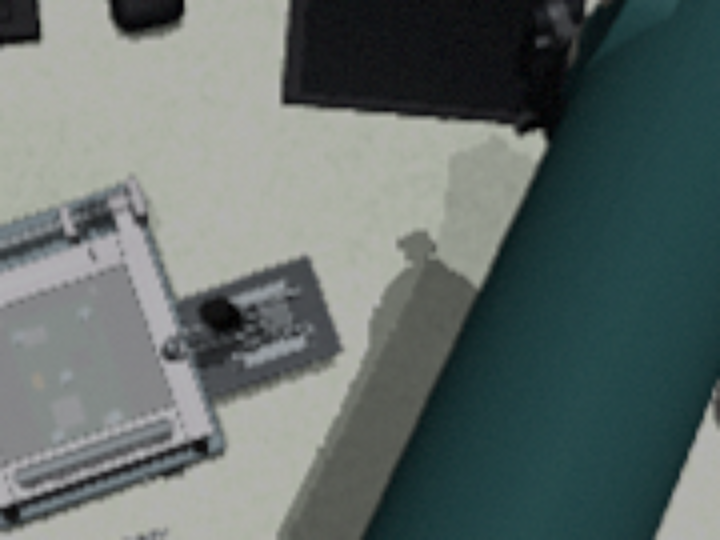

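```bash
python3 -c "
from h import *
for y,z,t in((-111,190,-12),(-118,191,-8),(-131,193,1)):
    t=np.radians(t);u=np.array([0,-np.sin(t),np.cos(t)]);P=np.array([-30,y,z])
    for n,o in(('scene',(180,130)),('top',(210,80))): print(n,((proj(n,fx(POSE,[P+33*u,P,P-39*u]))-o+.5)*4).round().tolist())
print(state()['clock'])
"
```

```text
scene [[246.0, 271.0], [237.0, 299.0], [227.0, 330.0]]
top [[208.0, 314.0], [217.0, 318.0], [226.0, 323.0]]
scene [[231.0, 270.0], [226.0, 298.0], [220.0, 329.0]]
top [[222.0, 309.0], [227.0, 314.0], [232.0, 320.0]]
scene [[202.0, 268.0], [206.0, 297.0], [210.0, 328.0]]
top [[248.0, 300.0], [245.0, 308.0], [242.0, 317.0]]
10.525
```

```bash
python3 -m pendant '[{"rotation":[0,0,0],"linear":[2,0,-5],"jaw":0},{"rotation":[0,0,0],"linear":[3,0,-5],"jaw":0},{"rotation":[0,0,0],"linear":[3,0,-5],"jaw":0},{"rotation":[0,0,0],"linear":[3,0,0],"jaw":0},{"rotation":[0,0,0],"linear":[3,0,0],"jaw":0},{"rotation":[0,0,0],"linear":[0,0,-1],"jaw":0},{"rotation":[0,0,0],"linear":[0,0,-0.6],"jaw":0},{"rotation":[0,0,0],"linear":[0,0,0],"jaw":0}]'; python3 -c "
from h import *
rel((-30,-132,190),off=0)"; python3 -m pendant '[{"rotation":[0,0,0],"linear":[0,0,-0.5],"jaw":0},{"rotation":[0,0,0],"linear":[0,0,0],"jaw":0}]';  python3 -m pendant '[{"rotation":[0,0,0],"linear":[0,0,-0.3],"jaw":0},{"rotation":[0,0,0],"linear":[0,0,0],"jaw":0}]'
```

```text
clock: 11.52
tool_pos: [600.1, -39.7, 191.5]
tcp_rot: [0.421, 0.568, -0.419, 0.569]
force: [0.7, -0.7, 0.1]
opening: -0.2
t11.53 tcp [600.1 -39.7 191.5] open -0.2 F [ 0.7 -0.7  0.1] 
 target [595.9 -29.  190. ] shift_cm [ 0.15 -0.08 -1.15] turn [ 0.001  0.    -0.003]
 grasp in fixture [ -29.2 -143.5  191.5]
clock: 11.78
tool_pos: [598.0, -35.4, 190.5]
tcp_rot: [0.421, 0.568, -0.42, 0.569]
force: [-0.2, -0.7, 0.1]
opening: -0.2
clock: 12.02
tool_pos: [596.9, -32.7, 190.0]
tcp_rot: [0.421, 0.569, -0.42, 0.568]
force: [0.0, -0.5, -0.0]
opening: -0.2
```

```bash
for i in 1 2 3; do python3 -m pendant '[{"rotation":[0,0,0],"linear":[0,0,-0.3],"jaw":0},{"rotation":[0,0,0],"linear":[0,0,0],"jaw":0}]'|sed -n '2p;4p'; done; python3 -c "
from h import *
rel((-30,-132,190),off=0)"
```

```text
tool_pos: [596.2, -30.8, 190.1]
force: [0.5, -2.4, -0.6]
tool_pos: [595.5, -29.0, 190.1]
force: [2.2, -5.6, -2.4]
tool_pos: [595.0, -27.5, 190.2]
force: [2.2, -9.0, -3.7]
t12.78 tcp [595.  -27.5 190.2] open 0.2 F [ 2.2 -9.  -3.7] 
 target [595.9 -29.  190. ] shift_cm [0.02 0.05 0.17] turn [-0.002  0.005 -0.001]
 grasp in fixture [ -30.5 -130.3  190.2]
```

```bash
for i in 1 2 3 4; do python3 -m pendant '[{"rotation":[0,0,0],"linear":[0,0,-0.3],"jaw":0},{"rotation":[0,0,0],"linear":[0,0,0],"jaw":0}]'|sed -n '2p;4p'; done; python3 -c "
from h import *
rel((-30,-132,190),off=0)
for n in('scene',):
  import cv2
  im=camera(n)
  cv2.imwrite('pics/e.png',cv2.resize(cv2.cvtColor(im,4)[170:230,210:290],None,fx=9,fy=9,interpolation=2))"
```

```text
tool_pos: [594.4, -26.2, 190.3]
force: [3.7, -11.1, -4.2]
tool_pos: [593.8, -24.8, 190.4]
force: [5.7, -13.1, -5.1]
tool_pos: [593.3, -23.4, 190.5]
force: [6.7, -17.5, -5.1]
tool_pos: [592.8, -21.9, 190.6]
force: [7.7, -18.8, -5.7]
t13.78 tcp [592.8 -21.9 190.6] open -0.3 F [  7.7 -18.8  -5.7] 
 target [595.9 -29.  190. ] shift_cm [0.07 0.1  0.77] turn [-0.006  0.013 -0.003]
 grasp in fixture [ -31.  -124.3  190.6]
```

View pics/e.png

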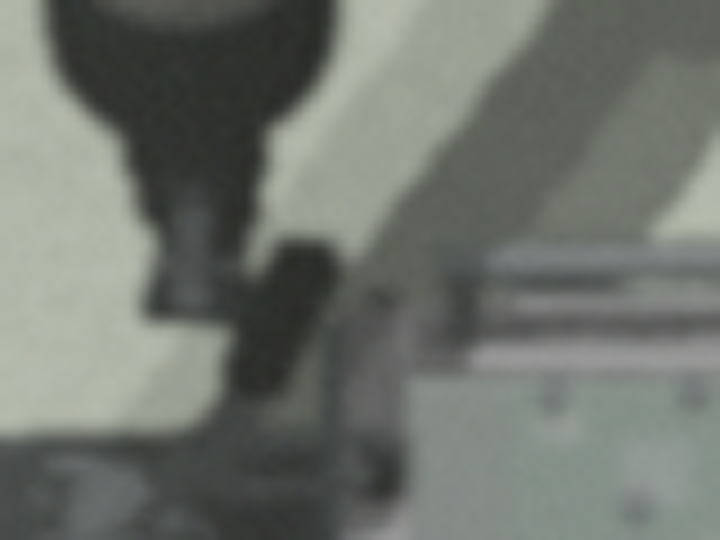

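```bash
python3 -m pendant '[{"rotation":[0,0,0],"linear":[0,0,1.5],"jaw":0},{"rotation":[0,0,0],"linear":[0,0,3],"jaw":0},{"rotation":[0,0,0],"linear":[0,0,0],"jaw":2},{"rotation":[0,0,0],"linear":[0,0,0],"jaw":4},{"rotation":[0,0,0],"linear":[0,0,0],"jaw":5},{"rotation":[0,0,0],"linear":[0,0,0],"jaw":5},{"rotation":[0,0,0],"linear":[0,0,0],"jaw":5},{"rotation":[0,0,0],"linear":[0,0,0],"jaw":5},{"rotation":[0,0,0],"linear":[0,0,0],"jaw":5}]'|head -1; python3 -c "
from h import *
rel((-30,-111,190))
for n in('scene',):
  import cv2
  im=camera(n)
  print(tip_of(n,'clamp_grip'))
  cv2.imwrite('pics/f.png',cv2.resize(cv2.cvtColor(im,4)[170:230,210:290],None,fx=9,fy=9,interpolation=2))"
```

```text
clock: 14.95
t14.95 tcp [604.  -55.9 190.1] open 50.3 F [-0.1 -0.1  0.4] 
 target [589.8  -8.9 171. ] shift_cm [ 1.91  0.02 -4.9 ] turn [-0. -0. -0.]
 grasp in fixture [ -30.2 -160.   209.1]
[{'xy': [240.7, 205.3], 'score': 0.76}]
```

View pics/f.png

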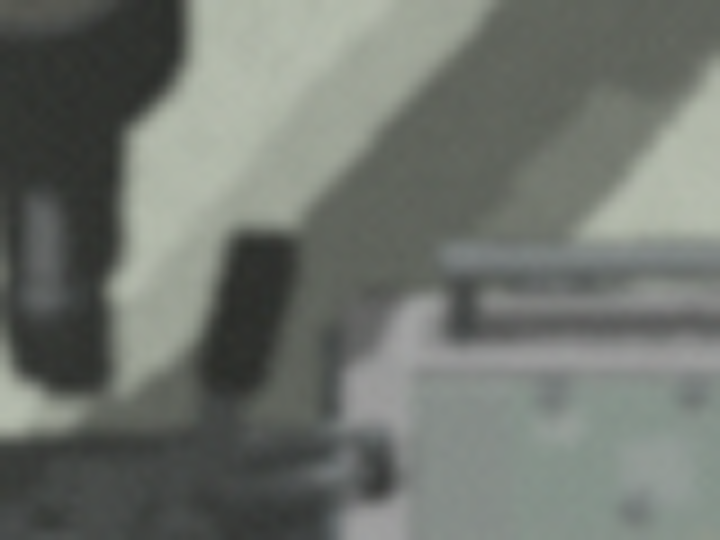

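```bash
python3 -m pendant '[{"rotation":[0,0,0],"linear":[0,0.1,-1.5],"jaw":5},{"rotation":[0,0,0],"linear":[0.6,0,-1.7],"jaw":5},{"rotation":[0,0,0],"linear":[1.3,0,-1.7],"jaw":5},{"rotation":[0,0,0],"linear":[0,0,0],"jaw":3},{"rotation":[0,0,0],"linear":[0,0,0],"jaw":1},{"rotation":[0,0,0],"linear":[0,0,0],"jaw":1},{"rotation":[0,0,0],"linear":[0,0,0],"jaw":1},{"rotation":[0,0,0],"linear":[0,0,0],"jaw":1}]'|head -1; python3 -c "
from h import *
rel((-30,-111,190))"
```

```text
clock: 16.05
t16.05 tcp [591.   -8.7 171.1] open 15.7 F [ 3.2  2.3 -4.2] 
 target [589.8  -8.9 171. ] shift_cm [ 0.01 -0.12 -0.02] turn [-0.     0.    -0.001]
 grasp in fixture [ -28.8 -111.2  190.1]
```

Reverse path.

```bash
python3 -m pendant '[{"rotation":[0,0,0],"linear":[-0.1,0,0.7],"jaw":1},{"rotation":[0,0,0],"linear":[-0.12,0,0.65],"jaw":1},{"rotation":[0,0,0],"linear":[-0.08,0,0.65],"jaw":1},{"rotation":[0,0,0],"linear":[0.02,0,0.9],"jaw":1},{"rotation":[0,0,0],"linear":[0.08,0,0.9],"jaw":1},{"rotation":[0,0,0],"linear":[0.14,0,0.85],"jaw":1},{"rotation":[0,0,0],"linear":[0.25,0,0.85],"jaw":1},{"rotation":[0,0,0],"linear":[0.33,0,0.85],"jaw":1}]'|sed -n '1p;4p'; python3 -c "
from h import *
rel((-30,-175,185))"
```

```text
clock: 17.05
force: [-0.2, 3.1, 5.0]
t17.05 tcp [609.9 -68.7 166.7] open 15.2 F [-0.2  3.1  5. ] 
 target [608.5 -70.1 166. ] shift_cm [ 0.07 -0.17  0.09] turn [ 0.001 -0.002 -0.002]
 grasp in fixture [ -28.3 -174.1  185.7]
```

```bash
python3 -m pendant '[{"rotation":[0,0,0],"linear":[0.35,0,0.9],"jaw":1},{"rotation":[0,0,0],"linear":[0.42,0,0.85],"jaw":1},{"rotation":[0,0,0],"linear":[0.48,0,0.8],"jaw":1},{"rotation":[0,0,0],"linear":[0.55,0,0.75],"jaw":1},{"rotation":[0,0,0],"linear":[0.55,0,0.63],"jaw":1},{"rotation":[0,0,0],"linear":[0.6,0,0.57],"jaw":1},{"rotation":[0,0,0],"linear":[0.64,0,0.5],"jaw":1},{"rotation":[0,0,0],"linear":[0.7,0,0.5],"jaw":1}]'|sed -n '1p;4p'; python3 -c "
from h import *
rel((-30,-230,142))"; python3 -m pendant '[{"rotation":[0,0,0],"linear":[0.6,0,0.4],"jaw":1},{"rotation":[0,0,0],"linear":[0.6,0,0.35],"jaw":1},{"rotation":[0,0,0],"linear":[0.6,0,0.3],"jaw":1},{"rotation":[0,0,0],"linear":[0.6,0,0.25],"jaw":1},{"rotation":[0,0,0],"linear":[0.1,0,0.1],"jaw":1}]'|sed -n '1p;4p'; python3 -c "
from h import *
rel((-30,-243,118))"
```

```text
clock: 18.05
force: [4.4, 1.1, 5.8]
t18.05 tcp [ 626.6 -123.7  123.5] open 15.4 F [4.4 1.1 5.8] 
 target [ 624.6 -122.7  123. ] shift_cm [ 0.05 -0.16 -0.16] turn [-0.001  0.003 -0.003]
 grasp in fixture [ -28.4 -231.6  142.5]
clock: 18.68
force: [4.9, 2.4, 3.8]
t18.68 tcp [ 630.5 -136.8   98. ] open 15.5 F [4.9 2.4 3.8] 
 target [ 628.4 -135.1   99. ] shift_cm [-0.1  -0.15 -0.22] turn [-0.001  0.002 -0.002]
 grasp in fixture [ -28.5 -245.2  117. ]
```

```bash
python3 -m pendant '[{"rotation":[0,0,0],"linear":[0,0,0],"jaw":3},{"rotation":[0,0,0],"linear":[0,0,0],"jaw":5},{"rotation":[0,0,0],"linear":[0,0,0],"jaw":5},{"rotation":[0,0,0],"linear":[-4,0,0],"jaw":5},{"rotation":[0,0,0],"linear":[-6,0,0],"jaw":5},{"rotation":[0,0,0],"linear":[-6,0,0],"jaw":5},{"rotation":[0,0,0],"linear":[-6,0,0],"jaw":5}]'|sed -n '1p;4p'; python3 -c "
from h import *
rel((-30,-243,118))
for n in('scene',):
  import cv2
  im=camera(n)
  print(tip_of(n,'clamp_grip'),proj(n,fx(POSE,(-30,-243,118))))
  cv2.imwrite('pics/g.png',cv2.resize(cv2.cvtColor(im,4)[130:280,150:350],None,fx=4,fy=4,interpolation=2))"
```

```text
clock: 19.55
force: [2.3, 1.1, 0.2]
t19.55 tcp [ 628.7 -135.8  319.7] open 50.0 F [2.3 1.1 0.2] 
 target [ 628.4 -135.1   99. ] shift_cm [ 2.207e+01  1.000e-02 -8.000e-02] turn [-0.001  0.     0.001]
 grasp in fixture [ -30.  -243.7  338.7]
[{'xy': [190.8, 217.5], 'score': 0.51}] [[190.74776233 218.50682856]]
```

View pics/g.png

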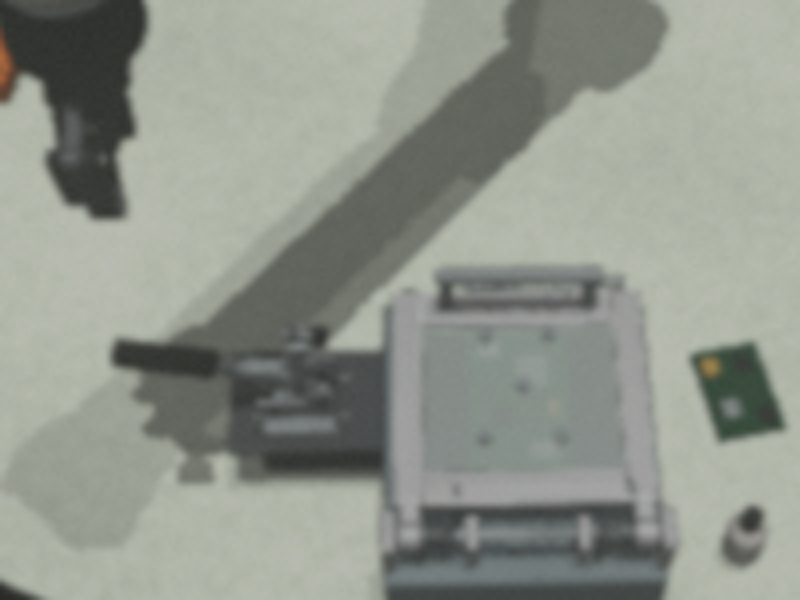

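```bash
python3 -m pendant '[{"rotation":[0,0,0],"linear":[0,-1,-5],"jaw":5},{"rotation":[0,0,0],"linear":[0,-1.1,-5],"jaw":5},{"rotation":[0,0,0],"linear":[0,-1.1,-5],"jaw":5},{"rotation":[0,0,0],"linear":[0,-1.1,-5],"jaw":5},{"rotation":[0,0,0],"linear":[2,-1.1,-4.4],"jaw":5},{"rotation":[0,0,0],"linear":[5,0,0],"jaw":5},{"rotation":[0,0,0],"linear":[5,0,0],"jaw":5},{"rotation":[0,0,0],"linear":[3,0,0],"jaw":5},{"rotation":[0,0,0],"linear":[0,0,0],"jaw":5}]'|sed -n '1p;4p'; python3 -c "
from h import *
rel((-84,0,129))
for n in('scene','top'):
  import cv2
  im=camera(n);print(n,proj(n,state()['tool_pos']),proj(n,fx(POSE,(-84,0,129))))
  x0,y0=dict(scene=(190,130),top=(150,80))[n]
  cv2.imwrite('pics/h_%s.png'%n,cv2.resize(cv2.cvtColor(im,4)[y0:y0+120,x0:x0+160],None,fx=5,fy=5,interpolation=2))"
```

```text
clock: 20.78
force: [-0.4, 0.3, 0.1]
t20.77 tcp [504.3  81.2 165.8] open 50.0 F [-0.4  0.3  0.1] 
 target [505.7  81.4 110. ] shift_cm [5.58 0.17 0.02] turn [-0.     0.001  0.006]
 grasp in fixture [-85.4   0.2 184.8]
scene [[281.0126814  191.35148309]] [[280.33182305 199.05147841]]
top [[231.20784735 191.36104705]] [[232.15000264 192.59731738]]
```

View pics/h_scene.png

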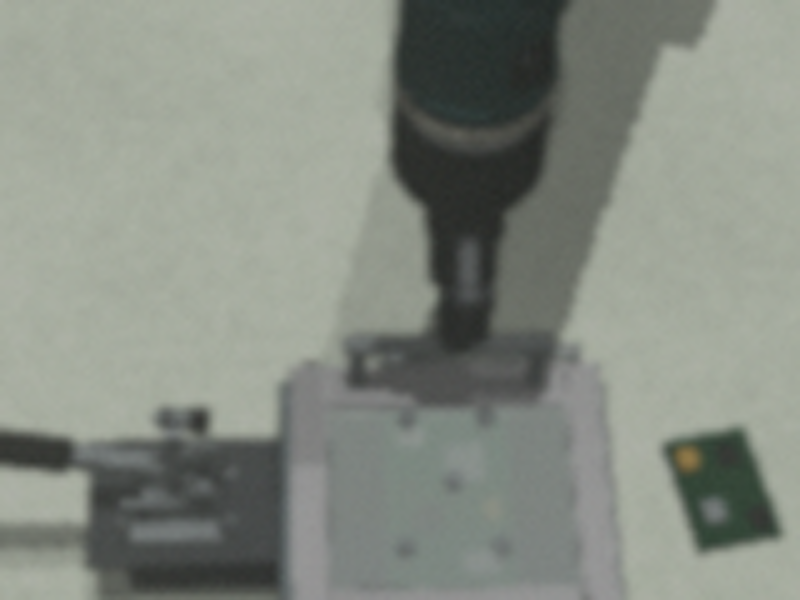

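View pics/h_top.png

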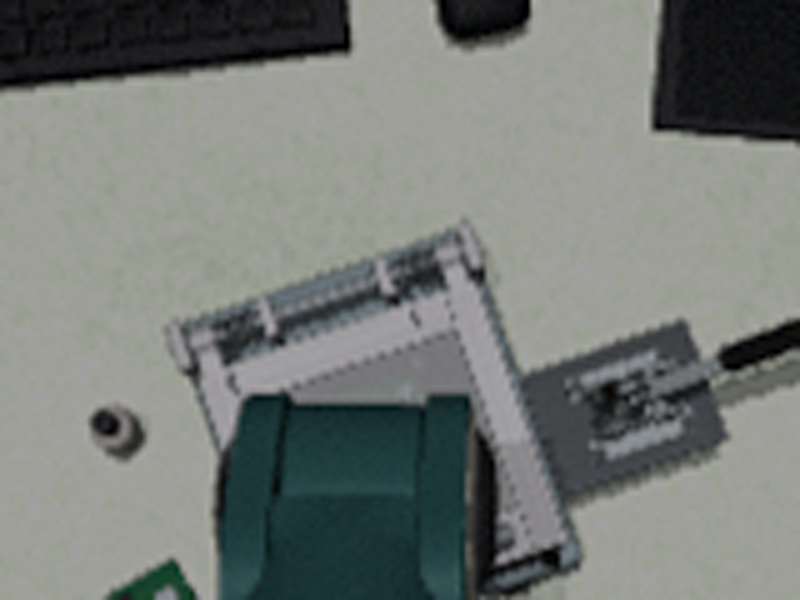

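```bash
python3 -m pendant '[{"rotation":[0,0,0],"linear":[3,0.1,0],"jaw":5},{"rotation":[0,0,0],"linear":[2.5,0,0],"jaw":5},{"rotation":[0,0,0],"linear":[0,0,0],"jaw":3.5},{"rotation":[0,0,0],"linear":[0,0,0],"jaw":2},{"rotation":[0,0,0],"linear":[0,0,0],"jaw":0.5},{"rotation":[0,0,0],"linear":[0,0,0],"jaw":0.5},{"rotation":[0,0,0],"linear":[0,0,0],"jaw":0.5},{"rotation":[0,0,0],"linear":[0,0,0],"jaw":0.5}]'|sed -n '1p;4p'; python3 -c "
from h import *
rel((-84,0,129))
p0=cover(0)
for a in (.1,.2,.3,.4,.5,.6,.7,.8,.85,.9,.95): print(a,((cover(a)-p0)/10).round(2))"
```

```text
clock: 21.88
force: [-5.8, -3.7, 7.6]
t21.88 tcp [505.8  81.7 114.3] open 9.5 F [-5.8 -3.7  7.6] 
 target [505.7  81.4 110. ] shift_cm [ 0.43 -0.02  0.02] turn [ 0.    -0.001  0.003]
 grasp in fixture [-83.8   0.2 133.3]
0.1 [0.54 0.   1.69]
0.2 [1.24 0.   3.33]
0.3 [2.1  0.   4.88]
0.4 [3.11 0.   6.34]
0.5 [4.26 0.   7.7 ]
0.6 [5.55 0.   8.93]
0.7 [ 6.94  0.   10.02]
0.8 [ 8.44  0.   10.97]
0.85 [ 9.23  0.   11.39]
0.9 [10.03  0.   11.77]
0.95 [10.86  0.   12.11]
```

```bash
python3 -m pendant '[{"rotation":[0,0,0],"linear":[0,0,0],"jaw":2},{"rotation":[0,0,0],"linear":[0,0,0],"jaw":3},{"rotation":[0,0,0],"linear":[0.4,0,0],"jaw":3},{"rotation":[0,0,0],"linear":[0,0,0],"jaw":3}]'|sed -n '1,9p'; python3 -m pendant '[{"rotation":[0,0,0],"linear":[0,0,0],"jaw":1.5},{"rotation":[0,0,0],"linear":[0,0,0],"jaw":0.7},{"rotation":[0,0,0],"linear":[0,0,0],"jaw":0.7},{"rotation":[0,0,0],"linear":[0,0,0],"jaw":0.7}]'; python3 -c "
from h import *
rel((-84,0,129))"
```

```text
clock: 22.38
tool_pos: [507.2, 82.4, 108.7]
tcp_rot: [0.42, 0.569, -0.421, 0.568]
force: [-0.4, 0.4, 0.0]
opening: 30.0
clock: 22.88
tool_pos: [505.8, 81.9, 108.7]
tcp_rot: [0.42, 0.569, -0.421, 0.568]
force: [-4.7, -1.1, 3.8]
opening: 10.6
t22.88 tcp [505.8  81.9 108.7] open 10.6 F [-4.7 -1.1  3.8] 
 target [505.7  81.4 110. ] shift_cm [-0.13 -0.02  0.04] turn [ 0.    -0.001  0.003]
 grasp in fixture [-83.8   0.4 127.7]
```

```bash
python3 -m pendant '[{"rotation":[0,0,0],"linear":[-0.85,0.25,0],"jaw":0.7},{"rotation":[0,0,0],"linear":[-0.84,0.29,0],"jaw":0.7},{"rotation":[0,0,0],"linear":[-0.83,0.33,0],"jaw":0.7},{"rotation":[0,0,0],"linear":[-0.81,0.37,0],"jaw":0.7},{"rotation":[0,0,0],"linear":[-0.79,0.41,0],"jaw":0.7},{"rotation":[0,0,0],"linear":[-0.76,0.45,0],"jaw":0.7},{"rotation":[0,0,0],"linear":[-0.74,0.49,0],"jaw":0.7},{"rotation":[0,0,0],"linear":[-0.72,0.52,0],"jaw":0.7}]'; python3 -c "
from h import *
rel(cover(.4))"
```

```text
clock: 23.88
tool_pos: [534.0, 90.8, 172.4]
tcp_rot: [0.419, 0.57, -0.422, 0.566]
force: [-10.9, -2.5, 5.2]
opening: 9.8
t23.88 tcp [534.   90.8 172.4] open 9.8 F [-10.9  -2.5   5.2] 
 target [535.4  90.5 173.4] shift_cm [-0.1   0.13  0.07] turn [-0.    -0.002  0.007]
 grasp in fixture [-54.2   0.7 191.4]
```

```bash
python3 -c "
from h import *
import cv2
n='scene';im=camera(n)
cv2.imwrite('pics/i.png',cv2.resize(cv2.cvtColor(im,4)[130:280,190:390],None,fx=4,fy=4,interpolation=2))"
```

```text
(no output)
```

View pics/i.png

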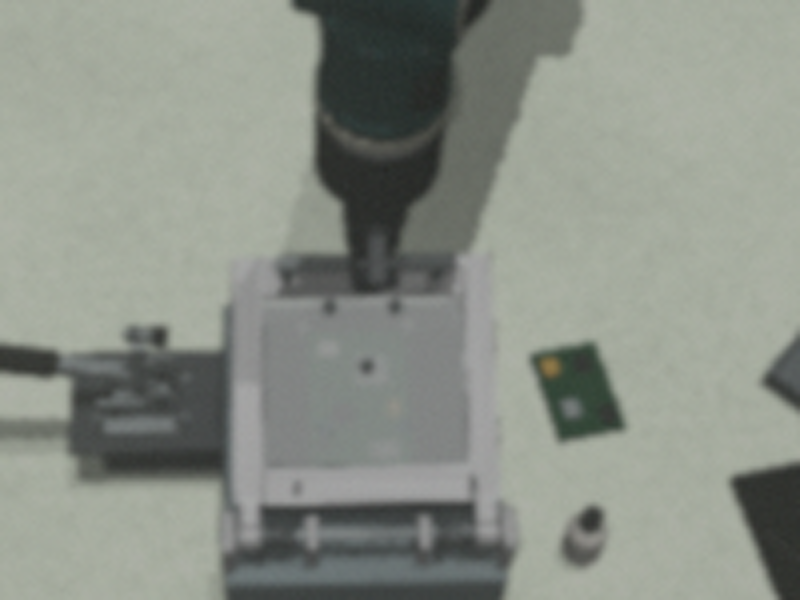

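```bash
python3 -m pendant '[{"rotation":[0,0,0],"linear":[-0.7,0.56,0],"jaw":0.7},{"rotation":[0,0,0],"linear":[-0.66,0.59,0],"jaw":0.7},{"rotation":[0,0,0],"linear":[-0.63,0.63,0],"jaw":0.7},{"rotation":[0,0,0],"linear":[-0.6,0.66,0],"jaw":0.7},{"rotation":[0,0,0],"linear":[-0.57,0.68,0],"jaw":0.7},{"rotation":[0,0,0],"linear":[-0.52,0.71,0],"jaw":0.7},{"rotation":[0,0,0],"linear":[-0.49,0.74,0],"jaw":0.7},{"rotation":[0,0,0],"linear":[-0.46,0.76,0],"jaw":0.7}]'; python3 -c "
from h import *
rel(cover(.8))"
```

```text
clock: 24.92
tool_pos: [587.5, 107.8, 221.5]
tcp_rot: [0.421, 0.57, -0.42, 0.568]
force: [-9.7, 0.6, 14.0]
opening: 9.7
t24.93 tcp [587.5 107.8 221.5] open 9.7 F [-9.7  0.6 14. ] 
 target [586.4 106.1 219.7] shift_cm [ 0.18 -0.15  0.13] turn [ 0.001 -0.003  0.001]
 grasp in fixture [  1.9   1.3 240.5]
```

```bash
python3 -m pendant '[{"rotation":[0,0,0],"linear":[-0.21,0.4,0],"jaw":0.7},{"rotation":[0,0,0],"linear":[-0.21,0.4,0],"jaw":0.7},{"rotation":[0,0,0],"linear":[-0.19,0.4,0],"jaw":0.7},{"rotation":[0,0,0],"linear":[-0.19,0.4,0],"jaw":0.7},{"rotation":[0,0,0],"linear":[-0.15,0.4,0],"jaw":0.7},{"rotation":[0,0,0],"linear":[0,0,0],"jaw":0.7},{"rotation":[0,0,0],"linear":[0,0,0],"jaw":0.7}]'; cat >> h.py <<'E'
import cv2
def look(tag,angs):
    rel(cover(angs[0]))
    st=state();p=np.linalg.solve(np.c_[X,Y,[0,0,1]],st["tool_pos"]+[0,0,19]-[POSE[0],POSE[1],0])
    print("angle from hand",np.arctan2(p[2]-84,88-p[0])-np.arctan2(45,172))
    for n,(x0,y0) in dict(scene=(210,150),top=(150,90)).items():
        im=cv2.resize(cv2.cvtColor(camera(n),4)[y0:y0+120,x0:x0+160],None,fx=5,fy=5,interpolation=2)
        print(n,[(d["score"],d["xy"]) for d in tip_of(n,"cover_bar")[:1]])
        for a,col in zip(angs,((0,0,255),(0,255,0),(255,0,0))):
            f=lambda u,v,y:(88-u*np.cos(a)+v*np.sin(a),y,84+u*np.sin(a)+v*np.cos(a))
            P=[f(185,5,-87.5),f(185,5,87.5),f(172,45,-58),f(172,45,58),f(8,5,-87.5),f(8,5,87.5)]
            for u in proj(n,fx(POSE,P)): cv2.circle(im,tuple(int(v) for v in (u-[x0,y0]+.5)*5),4,col,1)
        cv2.imwrite(f"pics/{tag}_{n}.png",im)
E
python3 -c "
from h import *
look('j',(.8,.9,1.0))"
```

```text
clock: 25.8
tool_pos: [607.7, 114.3, 231.0]
tcp_rot: [0.421, 0.569, -0.419, 0.569]
force: [-7.5, 0.4, 12.0]
opening: 9.7
t25.80 tcp [607.7 114.3 231. ] open 9.7 F [-7.5  0.4 12. ] 
 target [586.4 106.1 219.7] shift_cm [ 1.13 -2.27  0.16] turn [ 0.001 -0.002 -0.002]
 grasp in fixture [ 23.2   1.6 250. ]
angle from hand 0.9425927870842813
scene [(0.64, [242.2, 203.0])]
top [(0.66, [212.4, 148.3])]
```

View pics/j_scene.png

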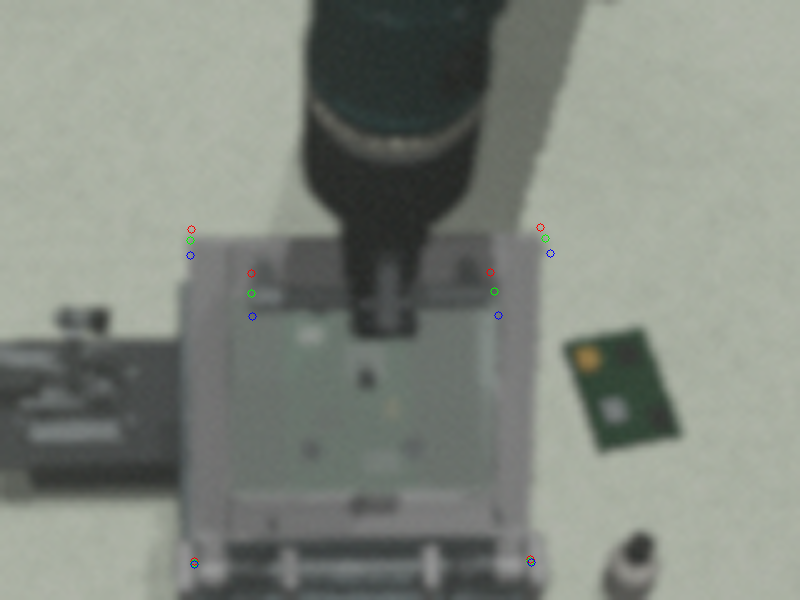

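View pics/j_top.png

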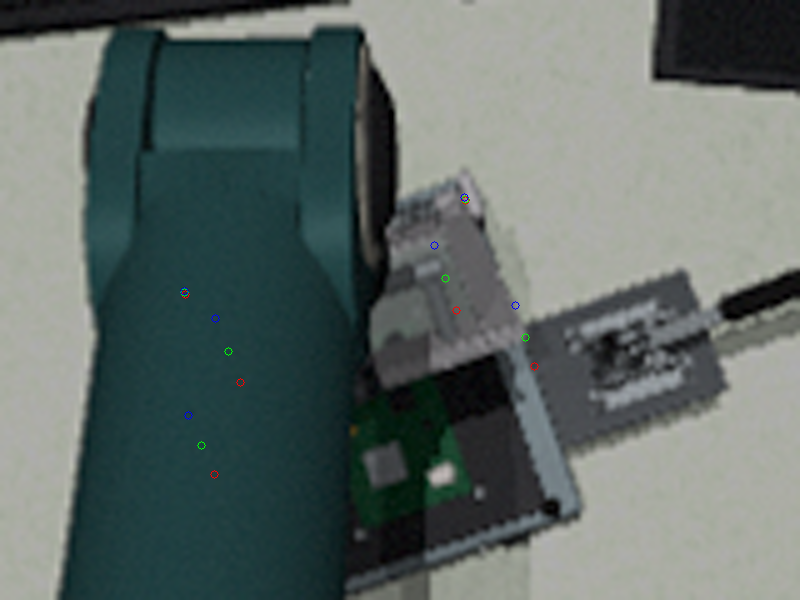

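```bash
python3 -m pendant '[{"rotation":[0,0,0],"linear":[0.22,-0.47,0],"jaw":0.7},{"rotation":[0,0,0],"linear":[0.23,-0.47,0],"jaw":0.7},{"rotation":[0,0,0],"linear":[0.25,-0.47,0],"jaw":0.7},{"rotation":[0,0,0],"linear":[0.27,-0.47,0],"jaw":0.7},{"rotation":[0,0,0],"linear":[0.28,-0.46,0],"jaw":0.7},{"rotation":[0,0,0],"linear":[0.3,-0.46,0],"jaw":0.7},{"rotation":[0,0,0],"linear":[0,0,0],"jaw":0.7},{"rotation":[0,0,0],"linear":[0,0,0],"jaw":0.7},{"rotation":[0,0,0],"linear":[0,0,0],"jaw":0.7}]'
python3 -c "
from h import *
look('k',(.65,.73,.8))"
```

```text
clock: 27.12
tool_pos: [580.6, 105.6, 216.2]
tcp_rot: [0.422, 0.569, -0.419, 0.568]
force: [-11.6, -0.7, 18.5]
opening: 9.6
t27.12 tcp [580.6 105.6 216.2] open 9.6 F [-11.6  -0.7  18.5] 
 target [565.3  99.7 204.9] shift_cm [ 1.13 -1.65  0.12] turn [ 0.    -0.003 -0.002]
 grasp in fixture [ -5.2   1.2 235.2]
angle from hand 0.7623647450158956
scene [(0.6, [284.9, 201.9])]
top []
```

View pics/k_scene.png

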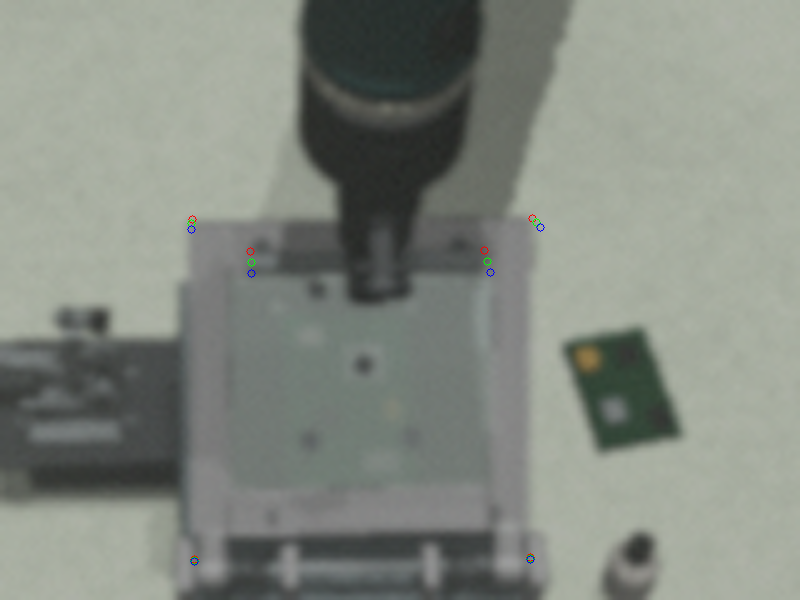

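View pics/k_top.png

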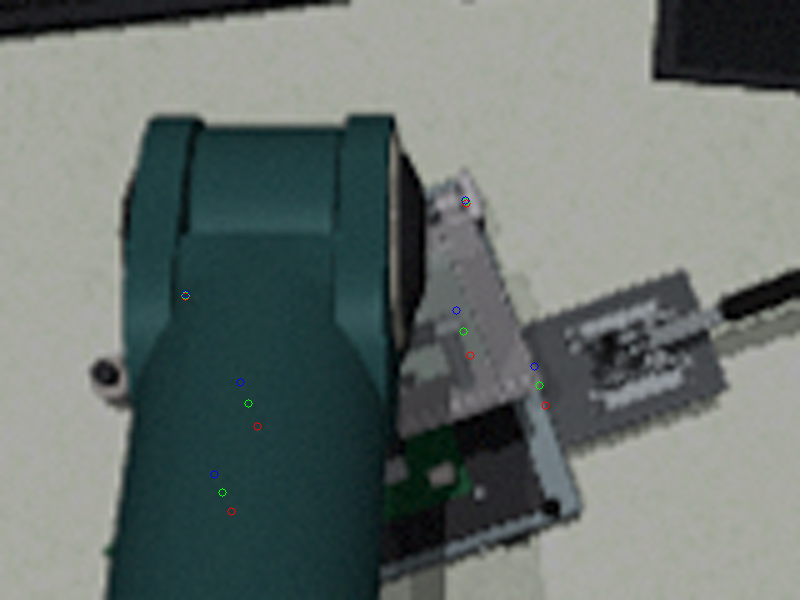

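```bash
python3 -m pendant '[{"rotation":[0,0,0],"linear":[0,-0.2,0],"jaw":0.7},{"rotation":[0,0,0],"linear":[0,-0.2,0],"jaw":0.7},{"rotation":[0,0,0],"linear":[0,0,0],"jaw":0.7},{"rotation":[0,0,0],"linear":[0,0,0],"jaw":0.7}]'; python3 -m pendant '[{"rotation":[0,0,0],"linear":[0,0,0],"jaw":0.7},{"rotation":[0,0,0],"linear":[0,0,0],"jaw":0.7},{"rotation":[0,0,0],"linear":[0,0,0],"jaw":0.7},{"rotation":[0,0,0],"linear":[0,0,0],"jaw":0.7}]'
python3 -c "
from h import *
look('l',(.65,.72,.8))"
```

```text
clock: 27.82
tool_pos: [577.5, 104.6, 214.2]
tcp_rot: [0.421, 0.568, -0.419, 0.569]
force: [-4.3, 3.2, 7.9]
opening: 10.2
clock: 28.32
tool_pos: [577.5, 104.6, 214.2]
tcp_rot: [0.421, 0.568, -0.419, 0.569]
force: [-2.8, 1.5, 7.3]
opening: 10.0
t28.32 tcp [577.5 104.6 214.2] open 10.0 F [-2.8  1.5  7.3] 
 target [565.3  99.7 204.9] shift_cm [ 0.93 -1.31  0.11] turn [ 0.    -0.001 -0.003]
 grasp in fixture [ -8.6   1.1 233.2]
angle from hand 0.7404954727734735
scene [(0.77, [287.3, 200.1])]
top [(0.49, [304.5, 149.6])]
```

View pics/l_scene.png

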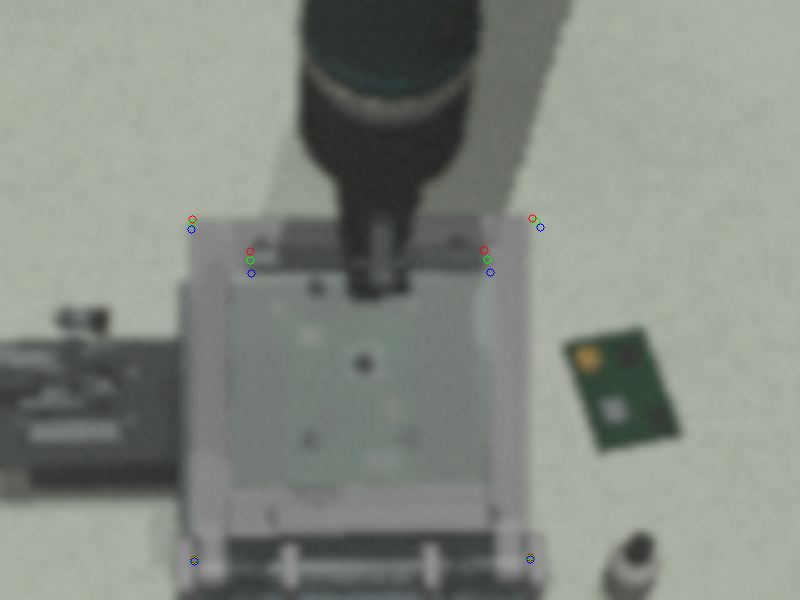

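View pics/l_top.png

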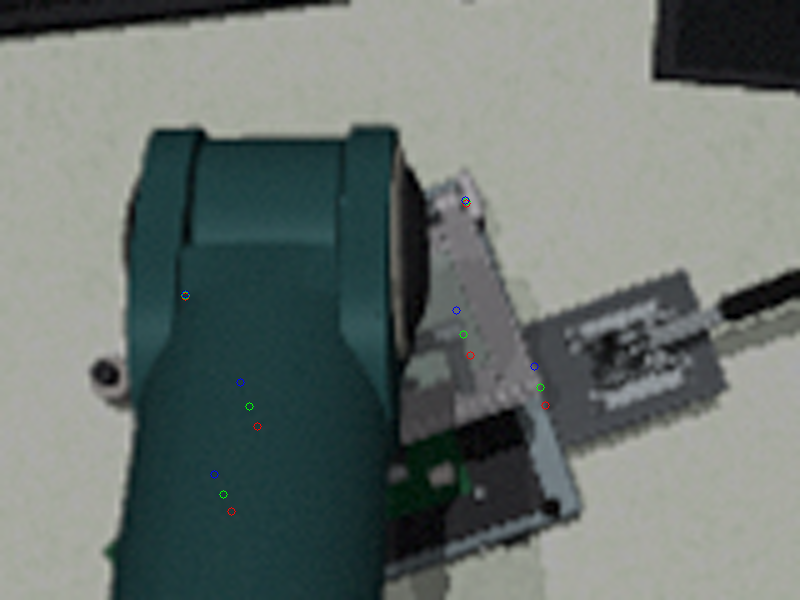

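Both views put the cover at about 0.70–0.74 rad, below the balance point, and the two readings 0.5 s apart show the hand still. The clamp handle is still open. Handing in.

```bash
python3 -c "
from cell import *
print(sign_off())"
```

```text
the job is handed in; nothing more can be done
None
```

The board was pressed and the cover is now held still by its bar at about 0.72 rad, just below the balance point. I handed the job in at 28.3 s of the 64 s.

- **Clamp:** I swung the handle over centre to its stop and let go. It stayed locked on its own with the pad down on the cover for several seconds. I pushed it from outside to confirm, and it met the stop right at the lock point. Then I swung it back out, and a picture showed it fully open and the clamp arm up.
- **Cover:** I raised it by the bar to about 0.90 rad (camera views) and kept hold of it above the balance point. Then I brought it back down. At the end the overlays in both cameras read 0.70–0.74 rad. Two readings half a second apart showed the hand still and the grip closed, with about 8 N at the wrist.

**Checks that disagreed:**
- **Cover angle:** the angle worked out from the hand position read slightly higher than the cameras, 0.94 rad at the top and 0.74 rad at the end. Either way the cover was past balance at the top and below it at the end.
- **Clamp handle:** while I was gripping it, the hand went about 7 mm past the nominal stop without a clear rise in force, because the stop is soft. That is why I pushed it again from outside.
- **Bar grasp:** the first grasp pushed the hand 4 mm upwards, so I let go and took hold again about 6 mm lower.

The arm touched only the clamp handle and the cover bar. I did not separately re-measure the other things on the bench, though those in the last pictures looked undisturbed.

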